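# Start the knife steriliser

### The arm

A 6-joint arm with a two-finger parallel gripper is mounted at the origin on the work surface. World frame = base frame: x ahead of the robot, y to its left, z up, the work surface at z = 0. Lengths are in m, angles in rad, forces in N, time in s.
With the tool pointing down it reaches from about 0.325 to 0.775 m from the base axis. Payload 5.5 kg.
Tool frame: the origin (TCP) lies between the finger pads; the fingertips stand 8 mm ahead of it and the grasp point (between the pads) lies 11 mm behind it (tcp_to_tips is the distance from the TCP to the fingertips, in m); z points along the fingers, y is the line along which they close (so a half turn about z gives the same grasp; the last joint's range is limited). The gripper opens to 88 mm and grips with 3 to 60 N. Pads are 20 mm wide; open, the fingers measure 115 mm over their backs; the gripper's body (75 mm by 178 mm) begins 61 mm behind the grasp point.
Start: joints at [-1.189, 0.091, 1.231, -0, 1.82, -0.057], TCP at [0.255, -0.543, 0.231] pointing down, gripper open.
Joint ranges: [-2.87, 2.87], [-0.86, 2.18], [0.17, 2.46], [-1.51, 4.65], [0.06, 2.69], [-2.65, 2.65]. Speed limits (rad/s): [2.57, 2.57, 3.01, 3.14, 3.14, 3.14].

### API

Orientations are given as a unit quaternion [w, x, y, z].
In Python, from bench import * gives the robot as it stands. Calls block until the motion is done:
- move_to(position, orientation): joint-space move of the TCP to a pose.
- move_l(position, speed=0.15, orientation=None): straight line of the TCP; orientation=None keeps the orientation; speed is the mean speed in m/s.
- movej(angles): joint-space move.
- gripper_open() and close(): open the fingers fully, or close them until they stop; the grip force is fixed at half the most.
- hold(seconds).
- inverse_kinematics(position, orientation): joint angles nearest the present ones, or None.
- state(): the state.
- get_image(name): name is "side" or "top" or "wrist"; returns a dict with "frame" (480x640x3 uint8, blue, green, red), "depth" (480x640 float32, m along the optical axis (not along the pixel's ray), 0 where there is no reading), "camera_matrix" (3x3 intrinsics, pixels), "view" (4x4, takes a point from world to camera coordinates). Camera axes: x right, y up, looking along -z (the intrinsics and any distortion apply to the point x, -y, -z); pixel columns grow to the right and rows downward; lengths in m; the calibration is good to about 2 mm. A picture is of the moment at which its call begins.
A pose or a line that the arm cannot do raises IKError and nothing moves.
- job_done(): hands the job in; it is judged then, once.
The state is a dict: "time": time; "joint_pos": joint angles; "dq": joint speeds; "joint_torque": joint torques, N m; "ee_pos": TCP position; "ee_rot": TCP orientation; "ft_force": force on the tool from outside, world axes, zero at the start; "moment": the same for the moment, N m; "finger_gap": finger opening in m; "finger_force": force on a finger pad.
Only numpy, scipy, OpenCV 4.12 (cv2) and the standard library are available. Lean on these libraries where they do the work, as an engineer would, in place of code of your own. Each camera call takes 0.05 s, during which the arm holds its last target. There are 200 camera calls.

### The job

Start the knife steriliser with your closed fingertips, strictly in this order: push its open tray fully shut, press the raised end of the rocker switch until it is fully on, press the long bar key fully down so that it stays down, then press the small round key fully and let it come back up. Do not press the big mushroom stop knob, and do not lift, shift or knock over any of the things standing on and around the machine.

Things in the scene. Friction and masses are not known exactly. Their poses are not given: they have to be found in the camera images.
- steriliser: The knife steriliser: a fixed stainless box 260 mm deep (own x), 340 mm wide (y), 90 mm tall. Origin: centre of its underside. Own -x is its front (tray side, towards the robot). On its flat top, 90 mm up, four controls stand in a row, square to the box, 75 mm in front of its centre, at y = -97.5, -32.5, 32.5 and 97.5 mm; which is in which place varies.
- tray (a joint): How far the steel knife tray stands out of the steriliser's front, in m: 0 is fully shut, at most 0.09; starts 0.045 to 0.08. It slides along the steriliser's x with about 3 N of friction and stays where it is left.
- tray_front (a point): Centre of the flat outer face of the tray's front plate (the plate is 300 mm wide, 66 mm high, 18 mm thick, from 14 to 80 mm above the table); moves with the tray. Axes as the steriliser's. Fully shut, this point is 148 mm in front of the steriliser's origin and 18 mm in front of its shell.
- rocker (a joint): The black rocker switch's angle in rad: 0 is off (as it starts), 0.36 is fully on. It turns about a level axis along the steriliser's y against 0.08 N m of friction (3 N at the end of the raised face, 4 to 5 N at the pad) and stays where it is left.
- rocker_pad (a point): Where to press the rocker: on its raised far face, 18 mm from the pivot; moves with it. A shallow V, 56 mm long (steriliser's x), 24 mm wide, frame 66 x 34 mm. Off: the near half is level, 105 mm above the table; the far 28 mm half rises away from the robot to about 115 mm. Pressed straight down until the far half is level at 105 mm, it is on. Its axes are turned; take the yaw from the steriliser.
- bar_key (a joint): How far the bar key is pressed, in m: 0 up (start), 0.006 fully down. A latching key: about 4 N of friction, no spring, it stays down when pressed.
- bar_top (a point): Centre of the top of the bar key, a steel bar 46 mm long (steriliser's y) and 16 mm wide in a housing 56 x 26 mm and 10 mm tall; the top is 110 mm above the table when up, 104 mm when down (4 mm proud of the housing).
- round_key (a joint): How far the small round key is pressed, in m: 0 up (start), 0.006 fully down. It springs back; about 1.5 N starts it, 5 N takes it fully down.
- round_top (a point): Centre of the flat top of the round key, a steel cap 26 mm across in a round housing 42 mm across and 12 mm tall; the top is 112 mm above the table when up, 106 mm when down.
- stop_knob (a joint): How far the mushroom stop knob is pressed, in m: 0 up (as it must stay), 0.006 fully down; it springs back.
- stop_top (a point): Centre of the top of the mushroom stop knob, a grey domed head 42 mm across on a stem, the tallest control: top 128 mm above the table. Not to be pressed.
- spice_jar: Bystander: a glass spice jar, 46 mm across, 55 mm tall, standing on the steriliser's top at a rear corner. Origin: centre of its underside. Leave it alone.
- steel_cup: Bystander: a small steel cup, 56 mm across, 48 mm tall, standing on the steriliser's top at the other rear corner. Origin: centre of its underside. Leave it alone.
- sauce_bottle: Bystander: a clear squeeze bottle, 60 mm across, 170 mm tall, standing left of the steriliser. Origin: centre of its underside. Leave it alone.
- mixing_bowl: Bystander: a steel bowl, 150 mm across, 60 mm tall, right of the steriliser. Origin: centre of its underside. Leave it alone.
- ramekin: Bystander: a white ramekin, 72 mm across, 42 mm tall, on the table right of the tray. Origin: centre of its underside. Leave it alone.
- cleaner: Bystander: a white cleaner bottle with a cap, 68 mm across, 190 mm tall, left of the steriliser towards the back. Origin: centre of its underside. Leave it alone.
- spatula: Bystander: a spatula, 240 mm long, lying on the table left of the tray. Origin: middle of its length, on the table. Leave it alone.

How it is judged:
On the way, in this order (a step that is already met when the one before it is completed fails the run):
1. the tray is pushed fully shut (value of joint tray below 0.004 m), for 0.2 s.
2. the rocker is tipped fully on, the tray being shut (value of joint rocker above 0.3 rad and value of joint tray below 0.006 m), for 0.1 s.
3. the bar key is pressed fully down (value of joint bar_key above 0.0045 m and value of joint rocker above 0.28 rad), for 0.1 s.
4. the round key is pressed fully (value of joint round_key above 0.0042 m and value of joint bar_key above 0.004 m), for 0.05 s.
At the end, for the whole second after the job is handed in: tray within 5 mm of shut, rocker on (at least 0.29 of 0.36 rad), bar key at least 4.2 of 6 mm down, round key and stop knob up again within 1.5 mm, every bystander at rest within 25 mm of where it started and, but for the lying spatula, upright within 0.3 rad (value of joint tray below 0.005 m and value of joint rocker above 0.29 rad and value of joint bar_key above 0.0042 m and value of joint each of round_key, stop_knob below 0.0015 m and not (distance of any of spice_jar, steel_cup, sauce_bottle, mixing_bowl, ramekin, cleaner, spatula from where it was at the start of the episode above 0.025 m) and linear speed of each of spice_jar, steel_cup, sauce_bottle, mixing_bowl, ramekin, cleaner, spatula below 0.02 m/s and not (angle between any of spice_jar, steel_cup, sauce_bottle, mixing_bowl, ramekin, cleaner's own z axis and vertical above 0.3 rad)); the robot touches nothing.
It fails at once if the rocker is switched while the tray is still open (value of joint rocker above 0.12 rad and value of joint tray above 0.008 m).
It fails at once if the bar key is pressed before the rocker is on (value of joint bar_key above 0.003 m and value of joint rocker below 0.25 rad).
It fails at once if the round key is pressed before the bar key is down (value of joint round_key above 0.003 m and value of joint bar_key below 0.0035 m).
It fails at once if the mushroom stop knob is pressed (value of joint stop_knob above 0.0025 m).
It fails at once if a bystander is lifted, carried or shifted more than 25 mm, or knocked over (distance of any of spice_jar, steel_cup, sauce_bottle, mixing_bowl, ramekin, cleaner, spatula from where it was at the start of the episode above 0.025 m or angle between any of spice_jar, steel_cup, sauce_bottle, mixing_bowl, ramekin, cleaner's own z axis and vertical above 0.3 rad).
It also fails if it takes over 51 s, if anything falls off the work surface, if the arm or the gripper's body presses on something with over 40 N, if the wrist force passes 120 N, or if a joint passes its speed limit or range.

## Working session

There is one attempt and no reset: what is moved stays moved. The work goes in short steps, each a Python script; the robot and the scene stay as the last script left them, time stands still between calls to the robot, and variables do not carry over. Pictures are saved under pics/ and viewed, at most 10 in all, crops included, and the job is handed in when it is done.

```bash
mkdir -p pics; ls
cat > h.py <<'E'
from bench import *
import numpy as np, cv2
def cloud(im):
    d=im["depth"];K=im["camera_matrix"];V=im["view"]
    v,u=np.mgrid[:480,:640]
    x=(u-K[0,2])/K[0,0]*d; y=(v-K[1,2])/K[1,1]*d
    c=np.stack([x,-y,-d,np.ones_like(d)],-1)
    w=c@np.linalg.inv(V).T
    w=w[...,:3].copy(); w[d<=0]=np.nan
    return w
E
python3 - <<'E'
from h import *
for n in("top","side"):
    im=get_image(n); cv2.imwrite(f"pics/{n}.png",im["frame"]); np.savez(f"{n}.npz",**im)
    print(n,np.round(np.linalg.inv(im["view"]),3).tolist(),im["camera_matrix"].tolist(),(im["depth"]>0).mean())
print(state())
E
```

```text
pics
top [[0.026, 0.987, -0.156, 0.443], [-1.0, 0.025, -0.012, 0.027], [-0.008, 0.156, 0.988, 1.136], [0.0, 0.0, 0.0, 1.0]] [[548.8824546544851, 0.0, 320.0452112669657], [0.0, 548.8824546544851, 246.73224413078648], [0.0, 0.0, 1.0]] 0.99591796875
side [[0.975, 0.149, -0.166, 0.451], [-0.223, 0.667, -0.711, -0.645], [0.005, 0.73, 0.684, 0.745], [0.0, 0.0, 0.0, 1.0]] [[482.18821065490323, 0.0, 323.2885529485461], [0.0, 482.18821065490323, 236.72384395518813], [0.0, 0.0, 1.0]] 0.9960677083333334
{'time': 0.1, 'joint_pos': array([-1.18873155e+00,  9.17926802e-02,  1.23175447e+00,  3.97026791e-07,
        1.81977564e+00, -5.67284195e-02]), 'dq': array([ 0.00046058, -0.00105862, -0.00232845, -0.00279809, -0.0005921 ,
        0.00054103]), 'joint_torque': array([ 1.67483970e-03, -4.47857666e+01, -4.07570386e+01,  7.00493879e-02,
        2.84690276e-02, -1.31394409e-04]), 'ee_pos': array([ 0.2548013 , -0.5429426 ,  0.22962068]), 'ee_rot': array([-8.53680671e-04,  9.76028576e-01,  2.17640690e-01, -1.39909622e-04]), 'ft_force': array([-0.66184566,  0.38158507,  0.28844017]), 'moment': array([ 0.02182786, -0.00161322, -0.00133656]), 'finger_force': 0.0, 'finger_gap': 0.08786706967476751}
```

View pics/top.png

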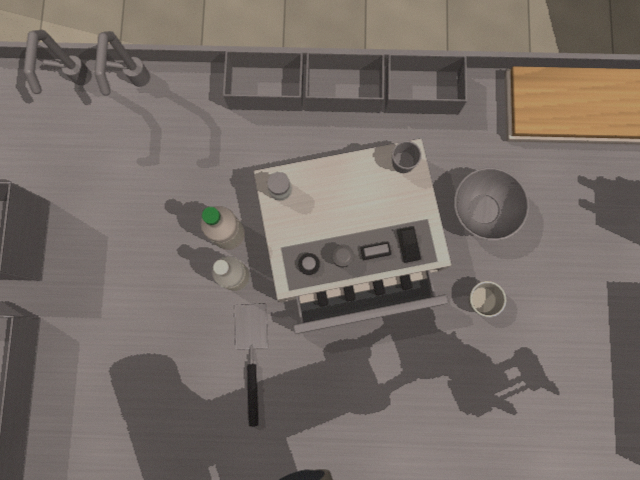

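View pics/side.png

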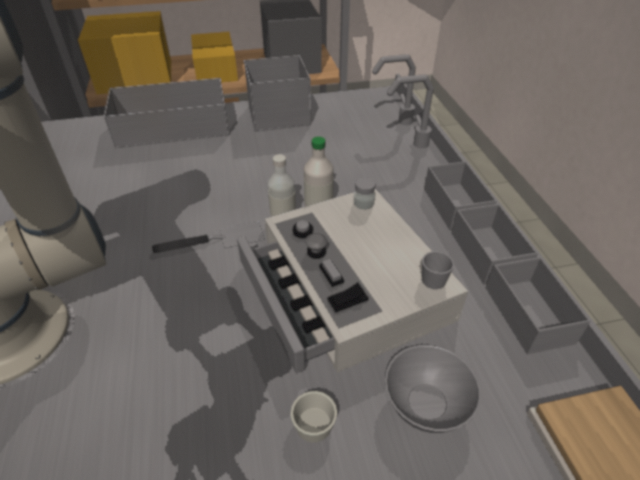

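The top view shows the steriliser, yawed a few degrees. Left to right its controls are the round key (309,264), the stop knob (342,256), the bar (376,251) and the rocker (409,244). The tray plate runs from (296,326) to (446,300). The side view agrees. Next I fit the pose from depth.

```bash
cat > m.py <<'E'
from h import *
im=dict(np.load("top.npz")); w=cloud(im); side=cloud(dict(np.load("side.npz")))
for nm,c in(("top",w),("side",side)):
    # shell top as world-plane points -> min area rect in mm
    m=(abs(c[...,2]-.090)<.006)&(c[...,0]>.3)&(c[...,0]<.85)&(abs(c[...,1])<.3)
    m=m.astype(np.uint8); n,l,s,_=cv2.connectedComponentsWithStats(m); k=1+np.argmax(s[1:,4])
    p=c[l==k][:,:2]; r=cv2.minAreaRect((p*1000).astype(np.float32)); print(nm,s[k],r, np.nanmedian(c[l==k][:,2]))
# pixel-level heights of controls
for n,(u,v) in dict(round=(309,264),stop=(342,256),bar=(376,251),rockfar=(407,237),rocknear=(412,254)).items():
    print(n,np.round(np.nanmedian(w[v-1:v+2,u-1:u+2].reshape(-1,3),0),4))
for u in range(300,446,20):   # plate: along a line
    v=int(326-(u-296)*26/150); seg=w[v-12:v+13,u]; b=seg[(abs(seg[:,2]-.08)<.006)]
    if len(b): print("plate",u,np.round(b.min(0),4),np.round(b.max(0),4))
E
python3 m.py
```

```text
top [  254   138   198   162 19575] ((668.9764404296875, -18.43670654296875), (261.4418029785156, 340.7154846191406), 12.596587181091309) 0.09146824145273236
side [  265   188   203   157 14730] ((667.6859130859375, -16.4271240234375), (262.4195861816406, 343.3582763671875), 12.770028114318848) 0.08952096189598285
round [0.5709 0.06   0.1134]
stop [ 0.5852 -0.0012  0.1303]
bar [ 0.5995 -0.0656  0.1103]
rockfar [ 0.6275 -0.1238  0.111 ]
rocknear [ 0.5961 -0.1343  0.1055]
plate 300 [0.4444 0.0742 0.0796] [0.4614 0.0748 0.0831]
plate 320 [0.453  0.0364 0.0796] [0.4699 0.0369 0.0838]
plate 340 [ 0.4615 -0.0014  0.078 ] [ 0.4786 -0.0011  0.0841]
plate 360 [ 0.4701 -0.0396  0.0758] [ 0.487  -0.039   0.0829]
plate 380 [ 0.4786 -0.0775  0.0775] [ 0.4955 -0.0768  0.084 ]
plate 400 [ 0.4871 -0.116   0.0755] [ 0.5046 -0.1148  0.0844]
plate 420 [ 0.4959 -0.1542  0.0765] [ 0.5132 -0.1529  0.0841]
plate 440 [ 0.5043 -0.1918  0.0802] [ 0.5216 -0.1912  0.0831]
```

The box measures 261 x 341 mm with its top at 90 mm, and the control heights match. The pose is (0.668, -0.0175) with yaw 12.7°, and the tray is about 50 mm out. First I push the tray, stepping by force.

```bash
cat >> h.py <<'E'
O=np.array([.6683,-.0175]); Y=np.deg2rad(12.68); c,s=np.cos(Y),np.sin(Y)
def W(x,y,ztip): # steriliser xy, fingertip height -> TCP
    return [O[0]+c*x-s*y, O[1]+s*x+c*y, ztip+.008]
def quat():  # tool down, tool y along the steriliser's y (either sense: the one with least wrist turn)
    q=[[0,np.cos(a/2),np.sin(a/2),0] for a in (Y,Y+np.pi)]
    j=[inverse_kinematics(W(-.26,0,.2),k) for k in q]
    return min((abs(a[5]),i) for i,a in enumerate(j) if a is not None)[1], q, j
def step(p0,p1,stepm,fmax,axis,f0,speed=.03):
    p0,p1=np.array(p0),np.array(p1); n=int(np.ceil(np.linalg.norm(p1-p0)/stepm))
    for i in range(1,n+1):
        p=p0+(p1-p0)*i/n; move_l(p.tolist(),speed=speed); f=abs((state()["ft_force"]-f0)@axis)
        if f>fmax: break
    st=state(); print("stop at",np.round(st["ee_pos"],4),"F",round(f,1),"t",round(st["time"],2)); return p
E
python3 - <<'E'
from h import *
i,q,j=quat(); print(i,np.round(j[i],2))
close(); move_to(W(-.26,0,.2),q[i]); move_l(W(-.26,0,.05),speed=.15)
hold(.2); f0=state()["ft_force"]; ax=np.array([c,s,0]); print(state()["time"],f0)
move_l(W(-.18,0,.05),speed=.05); print(state()["ft_force"]-f0)
p=step(W(-.18,0,.05),W(-.150,0,.05),.003,14,ax,f0)
e=state()["ee_pos"][:2]-O; print("local x",e@[c,s]); hold(.3)
im=get_image("top"); np.savez("top2.npz",**im); cv2.imwrite("pics/top2.png",im["frame"][120:420,180:580])
E
```

```text
0 [-0.26 -0.4   1.71 -0.    1.83  1.09]
4.5917 [-0.13745667  0.20032463  0.40623874]
[-1.26484215  1.31168662 -1.64191395]
stop at [ 0.512  -0.0527  0.0581] F 21.5 t 8.34
local x -0.16016452523299882
```

View pics/top2.png

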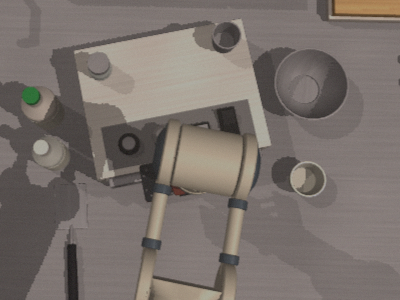

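The arm hides the plate in this view, with only a short left end visible at (125,180), right against the shell. The 21 N hard stop came at the expected depth. I'll back off, rise, move over the rocker and check the tray and controls from there.

Run:
```python
from h import *
move_l(W(-.19,0,.05),speed=.1); move_l(W(-.19,-.03,.19),speed=.2)
im=get_image("wrist"); w=cloud(im); cv2.imwrite("pics/w1.png",im["frame"])
L=np.stack([(w[...,0]-O[0])*c+(w[...,1]-O[1])*s,-(w[...,0]-O[0])*s+(w[...,1]-O[1])*c,w[...,2]],-1)
np.save("L.npy",L)
side=get_image("side"); w=cloud(side)
S=np.stack([(w[...,0]-O[0])*c+(w[...,1]-O[1])*s,-(w[...,0]-O[0])*s+(w[...,1]-O[1])*c,w[...,2]],-1)
for A in(L,S):
    m=(abs(A[...,2]-.079)<.005)&(A[...,0]>-.24)&(A[...,0]<-.10)&(abs(A[...,1])<.14)
    x=A[m][:,0]; print("plate",m.sum(),np.round(np.percentile(x,[2,50,98]),4) if m.sum() else "")
    for n,y in(("round",.0975),("stop",.0325),("bar",-.0325),("rock",-.0975)):
        m=(A[...,2]>.103)&(A[...,2]<.14)&(abs(A[...,1]-y)<.03)&(abs(A[...,0]+.075)<.045)
        if m.sum()>10: p=A[m]; print(n,m.sum(),np.round((p.min(0)+p.max(0))/2,4),round(p[:,2].max(),4))
print(state()["time"])
```

```text
plate 10002 [-0.1486 -0.14   -0.1319]
round 2405 [-0.076   0.0969  0.1091] 0.1151
stop 4914 [-0.076   0.0325  0.1249] 0.1309
bar 2424 [-0.0762 -0.0322  0.1083] 0.113
rock 4374 [-0.0766 -0.0971  0.1098] 0.1166
plate 969 [-0.1487 -0.1403 -0.1302]
round 28 [-0.064   0.0943  0.1079] 0.1128
stop 298 [-0.0754  0.0323  0.1167] 0.1298
bar 191 [-0.076  -0.0323  0.1076] 0.112
rock 371 [-0.0771 -0.0972  0.1094] 0.1158
10.15
```

View pics/w1.png

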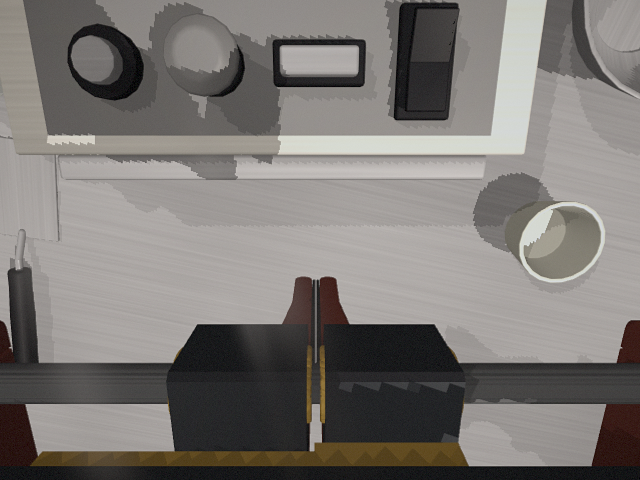

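The wrist view shows the plate (60–485, about row 167) flush against the shell. Its face is at -148.6 mm, so the tray is shut. The controls, rocker (428,60) and bar (320,62) among them, lie within 1 mm of the model. Next is the rocker.

Run:
```python
from h import *
z=np.array([0,0,1.])
x=-.076+.018
move_l(W(x,-.097,.19),speed=.2); move_l(W(x,-.097,.125),speed=.12); hold(.2); f0=state()["ft_force"]
step(W(x,-.097,.122),W(x,-.097,.101),.0015,20,z,f0)
hold(.2); move_l(W(x,-.097,.165),speed=.15)
move_l(W(-.19,-.065,.19),speed=.25)
im=get_image("wrist"); w=cloud(im)
L=np.stack([(w[...,0]-O[0])*c+(w[...,1]-O[1])*s,-(w[...,0]-O[0])*s+(w[...,1]-O[1])*c,w[...,2]],-1)
for a in (-.096,-.088,-.070,-.064,-.058,-.052):
    m=(abs(L[...,0]-a)<.002)&(abs(L[...,1]+.097)<.008); print(a,round(np.nanmedian(L[m][:,2]),4))
print(state()["time"])
```

```text
stop at [ 0.633  -0.1249  0.1131] F 18.8 t 15.48
-0.096 0.1135
-0.088 0.1105
-0.07 0.1057
-0.064 0.1056
-0.058 0.1057
-0.052 0.1056
17.0083
```

The rocker's far half is level at 105.6 mm, so it's fully on. Now the bar key, followed by a check.

Run:
```python
from h import *
z=np.array([0,0,1.])
x,y=-.076,-.0325
move_l(W(x,y,.19),speed=.2); move_l(W(x,y,.118),speed=.12); hold(.2); f0=state()["ft_force"]
step(W(x,y,.116),W(x,y,.0995),.0015,20,z,f0)
hold(.2); move_l(W(x,y,.165),speed=.15)
move_l(W(-.19,-.03,.19),speed=.25)
im=get_image("wrist"); w=cloud(im)
L=np.stack([(w[...,0]-O[0])*c+(w[...,1]-O[1])*s,-(w[...,0]-O[0])*s+(w[...,1]-O[1])*c,w[...,2]],-1)
for n,a,b in (("rock",-.058,-.097),("bar",x,y),("round",x,.097),("stop",x,.0325)):
    m=(abs(L[...,0]-a)<.004)&(abs(L[...,1]-b)<.006); print(n,round(np.nanmedian(L[m][:,2]),4))
print(state()["time"])
```

```text
stop at [ 0.6016 -0.066   0.1118] F 20.0 t 21.47
rock 0.1056
bar 0.1046
round 0.1126
stop 0.1287
22.9167
```

The bar is down: 104.6 mm against 104 mm nominal, where the rocker also reads 0.6 mm high. Now the round key.

Run:
```python
from h import *
z=np.array([0,0,1.])
x,y=-.076,.097
move_l(W(-.15,y,.19),speed=.25); move_l(W(x,y,.19),speed=.2); move_l(W(x,y,.119),speed=.12); hold(.2); f0=state()["ft_force"]
step(W(x,y,.117),W(x,y,.1015),.0015,20,z,f0)
hold(.3); move_l(W(x,y,.19),speed=.15)
move_l(W(-.19,.03,.2),speed=.25); hold(.3)
im=get_image("wrist"); w=cloud(im); cv2.imwrite("pics/end.png",get_image("top")["frame"])
L=np.stack([(w[...,0]-O[0])*c+(w[...,1]-O[1])*s,-(w[...,0]-O[0])*s+(w[...,1]-O[1])*c,w[...,2]],-1)
for n,a,b in (("rock",-.058,-.097),("bar",x,-.0325),("round",x,.097),("stop",x,.0325)):
    m=(abs(L[...,0]-a)<.004)&(abs(L[...,1]-b)<.006); print(n,round(np.nanmedian(L[m][:,2]),4))
m=(abs(L[...,2]-.079)<.005)&(L[...,0]>-.24)&(L[...,0]<-.10)&(abs(L[...,1])<.14); print("plate",np.percentile(L[m][:,0],2))
print(state()["time"])
```

```text
stop at [0.5732 0.0605 0.114 ] F 20.7 t 27.82
rock 0.1057
bar 0.1046
round 0.1126
stop 0.1287
plate -0.1482369005162714
29.95
```

View pics/end.png

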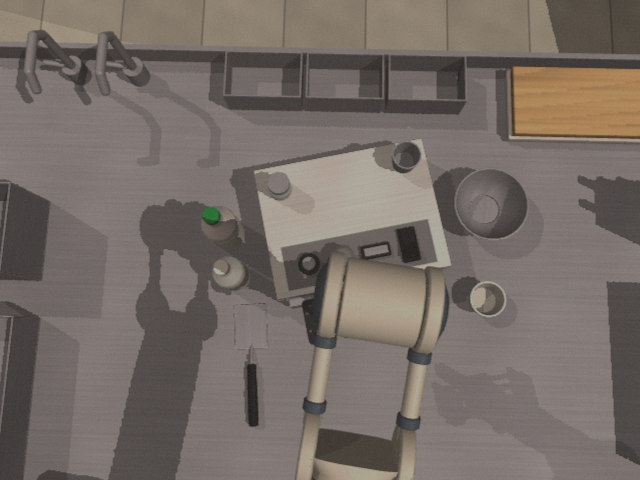

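The bystanders are all at their starting pixels: jar (279,185), cup (406,156), bowl (490,205) and ramekin (488,299). The round key went down to 106 mm and came back up. The arm is clear, so I'm handing in.

```bash
python3 -c "
from bench import *
print(job_done())"
```

```text
the job is handed in; nothing more can be done
None
```

The job is handed in: tray shut, rocker on, bar key latched down and round key pressed and back up, in that order. The stop knob and the bystanders were not disturbed, and the run took about 30 s; no verdict came back from the hand-in call.

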